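# Weed out the weak clips on the meal-card rail

### The arm

A 6-joint arm with a two-finger parallel gripper is mounted at the origin on the work surface. World frame = base frame: x ahead of the robot, y to its left, z up, the work surface at z = 0. Lengths are in m, angles in degrees, forces in N, time in s.
With the tool pointing down it reaches from about 0.325 to 0.75 m from the base axis. Payload 7.6 kg.
Tool frame: the origin (TCP) lies between the finger pads; the fingertips stand 25 mm ahead of it and the grasp point (between the pads) lies 6 mm ahead of it; z points along the fingers, y is the line along which they close (so a half turn about z gives the same grasp; the last joint's range is limited). The gripper opens to 85 mm and grips with 20 to 120 N. Pads are 22 mm wide; open, the fingers measure 114 mm over their backs; the gripper's body (76 mm by 85 mm) begins 54 mm behind the grasp point. The pads swing forward as they close: fully open they stand 13 mm farther back than shut.
Start: joints at [-72.038, 2.991, 80.254, -0, 96.75, -4.028], TCP at [0.197, -0.487, 0.256] pointing down, gripper open.
Joint ranges: [-166.34, 166.34], [-52.06, 124.39], [6.96, 135.62], [-60.46, 240.46], [14.63, 156.25], [-167.68, 167.68]. Speed limits (degrees/s): [147.25, 147.25, 172.46, 180, 180, 180].

### API

Orientations are given as [roll, pitch, yaw] about the fixed x, y, z axes, in that order (R = Rz(yaw) Ry(pitch) Rx(roll)).
In Python, from bench import env, imaging gives the robot as it stands.
- The arm moves only by the tool apply_moves, never from a script. Its argument "commands" is a list of rows, each an object with "travel": the shift along the world's x, y, z in mm, a list of three; "delta_rot": the turn, a rotation vector about the world's x, y, z in rad, a list of three; "fingers": the finger opening in mm, from 0 to 85.4. In form: [{"travel": [dx, dy, dz], "delta_rot": [rx, ry, rz], "fingers": fingers}, ...]. A call has exactly 10 rows; each row shifts and turns the commanded pose from where the row before left it; what a row does not reach is not made up. A row lasts 1/10 s, in which the tool goes at most 50 mm and 8.59 degrees, less where a joint would pass 70% of its speed; a pose out of reach is approached as far as the arm can. A call is refused whole if a number of a shift passes 50 or a number of a turn 0.15, either way. A call with a gripper value outside its range is refused whole. The fingers move at their own pace and stop on an object; the grip force is fixed at half the most. Time passes only in rows, so rows that do not move let the fingers close, or fill a call up. It gives the time, the measured TCP pose, the force, the opening and the grip force at its end, in the units of the state.
- env.get_obs(): the state, without advancing time (a new reading comes with each control period).
- imaging.snapshot(name): name is "scene" or "side" or "wrist"; returns a dict with "pixels" (420x560x3 uint8, red, green, blue), "K" (3x3 intrinsics, pixels), "extrinsics" (4x4, takes a point from camera to world coordinates); the wrist camera has in their place "hand_eye" (4x4, takes a point from camera to tool coordinates, whose origin is the TCP and whose axes are the flange's). Camera axes: x right, y up, looking along -z (the intrinsics and any distortion apply to the point x, -y, -z); pixel columns grow to the right and rows downward; lengths in m; the calibration is good to about 2 mm. A picture is of the moment at which its call begins: read the wrist's pose just before it. There is no depth.
- env.finish_job(): hands the job in; it is judged then, once.
The state is a dict: "time_s": time; "joints": joint angles; "joint_velocities": joint speeds; "joint_efforts": joint torques, N m; "eef_pos": TCP position; "tool_rot": TCP orientation; "ft_force": force on the tool from outside, world axes, zero at the start; "torque": the same for the moment, N m; "grip_width": finger opening in m; "finger_force": force on a finger pad.
Only numpy, scipy, OpenCV 4.12 (cv2) and the standard library are available. Lean on these libraries where they do the work, as an engineer would, in place of code of your own. Each camera call takes 0.05 s, during which the arm holds its last target. There are 200 camera calls.

### The job

Some of the spring clips on the meal-card rail have gone weak and would drop their cards on the child. Feel each clip by tugging its card gently upward: draw the card out of every weak clip and put it in the bamboo bowl, and leave the cards that are held firmly seated upright in their clips. Do not disturb anything else on the tray or the table.

Things in the scene. Friction and masses are not known exactly. Their poses are not given: they have to be found in the camera images.
- rail: Meal-card rail: bamboo bar 350 mm long (its y), 64 mm wide, 28 mm high, fixed to the high-chair tray by suction feet. Origin on the tray surface under the middle of the card row; x points away from the robot, square to the cards' faces, y along the row to the robot's left, z up. Four steel spring clips, mouths up, look alike; weak ones differ from start to start and cannot be seen.
- clip_1 (a point): Mouth of the first clip from the robot's left: middle of its jaw tops, 70 mm above the tray, 44 mm wide along the rail. It bites the foot of one card on both broad faces, by friction only. If weak, the card slides out upward at a steady pull under 5 N; if sound, it holds 12 N and slips only at about 14 to 25 N.
- card_1: Wooden picture card with a dark inlay of an apple, upright in the first clip from the robot's left: 8 mm thick (its x), 60 mm wide (its y), 90 mm high (its z), about 30 g. Origin at its centre, at the start 81 mm above the tray; the top edge is 45 mm above the origin and the upper 56 mm stand clear of the clip. Only 34 mm of its height lie in the clip.
- clip_2 (a point): Mouth of the second clip from the robot's left: middle of its jaw tops, 70 mm above the tray, 44 mm wide along the rail. It bites the foot of one card on both broad faces, by friction only. If weak, the card slides out upward at a steady pull under 5 N; if sound, it holds 12 N and slips only at about 14 to 25 N.
- card_2: Wooden picture card with a dark inlay of a bowl, upright in the second clip from the robot's left: 8 mm thick (its x), 60 mm wide (its y), 90 mm high (its z), about 30 g. Origin at its centre, at the start 81 mm above the tray; the top edge is 45 mm above the origin and the upper 56 mm stand clear of the clip. Only 34 mm of its height lie in the clip.
- clip_3 (a point): Mouth of the third clip from the robot's left: middle of its jaw tops, 70 mm above the tray, 44 mm wide along the rail. It bites the foot of one card on both broad faces, by friction only. If weak, the card slides out upward at a steady pull under 5 N; if sound, it holds 12 N and slips only at about 14 to 25 N.
- card_3: Wooden picture card with a dark inlay of a beaker, upright in the third clip from the robot's left: 8 mm thick (its x), 60 mm wide (its y), 90 mm high (its z), about 30 g. Origin at its centre, at the start 81 mm above the tray; the top edge is 45 mm above the origin and the upper 56 mm stand clear of the clip. Only 34 mm of its height lie in the clip.
- clip_4 (a point): Mouth of the fourth clip from the robot's left: middle of its jaw tops, 70 mm above the tray, 44 mm wide along the rail. It bites the foot of one card on both broad faces, by friction only. If weak, the card slides out upward at a steady pull under 5 N; if sound, it holds 12 N and slips only at about 14 to 25 N.
- card_4: Wooden picture card with a dark inlay of a spoon, upright in the fourth clip from the robot's left: 8 mm thick (its x), 60 mm wide (its y), 90 mm high (its z), about 30 g. Origin at its centre, at the start 81 mm above the tray; the top edge is 45 mm above the origin and the upper 56 mm stand clear of the clip. Only 34 mm of its height lie in the clip.
- bowl_rim (a point): Bamboo bowl, loose, 300 g, on the high-chair tray: 160 mm across the rim, 60 mm high, wall 5 mm, inner floor 54 mm below the rim and about 70 mm across. This point is the centre of its mouth, at rim height (60 mm above the tray); z up. It stands in front of the rail, to the left or to the right, with the red stacking cup on the other side.
- stacking_cup: Red silicone stacking cup, 68 mm across the rim, 58 mm high, on the tray in front of the rail; a bystander, to be left alone. Origin at the centre of its underside.
- sippy_cup: Lidded toddler's drinking cup with two handles, 72 mm across (122 mm over the handles), 111 mm high, on the table to the left of the tray; a bystander, to be left alone. Origin at the centre of its underside.
- night_light: Moon-shaped night light with a small toggle switch on its base: base 50 by 80 mm, about 105 mm high over all, at the tray's far right corner; a bystander, to be left alone. Origin at the centre of its underside.
- spoon: Steel spoon 142 mm long, about 12 mm high, lying along the tray's far edge behind the rail; origin under the middle of its length, bowl end along its x; a bystander, to be left alone.
- snack_jar: Closed glass jar, 72 mm across, 85 mm high, at the tray's far left corner; a bystander, to be left alone. Origin at the centre of its underside.
- teether: Wooden teething ring, 72 mm across, 16 mm thick, lying on the table to the right of the tray; a bystander, to be left alone. Origin at the centre of its underside.
There are look-alikes about, which are no part of the job. Leave any turquoise or yellow look-alike of the card_3 alone.

How it is judged:
By the outcome, as a careful person would: the job done as asked, in the order asked, and still so for the second after the job is handed in, with the robot touching nothing.
It also fails if it takes over 70 s, if anything falls off the work surface, if the arm or the gripper's body presses on something with over 40 N, if the wrist force passes 120 N, or if a joint passes its speed limit or range.

## Working session

There is one attempt and no reset: what is moved stays moved. The work goes in short steps, Python scripts to look and compute and a tool call to move; the robot and the scene stay as the last step left them, time stands still between calls to the robot, and variables do not carry over. Pictures are saved under pics/ and viewed, at most 10 in all, crops included, and the job is handed in when it is done.

Besides the shell and the picture viewer there is one more tool, called after "Call:" as name(argument=value, ...) on one line, values as JSON. apply_moves: Moves the arm, as the interface text tells. Its arguments: {"type":"object","properties":{"commands":{"type":"array","items":{"type":"object","properties":{"travel":{"type":"array","items":{"type":"number"}},"delta_rot":{"type":"array","items":{"type":"number"}},"fingers":{"type":"number"}}}}},"required":["commands"]}

```bash
mkdir -p pics; ls; python3 - <<'E'
from bench import env, imaging
import cv2,json
o=env.get_obs(); print(o)
for n in ["scene","side"]:
    s=imaging.snapshot(n); cv2.imwrite(f"pics/{n}0.png",s["pixels"][:,:,::-1]); print(n,s["K"].tolist(),s["extrinsics"].round(4).tolist())
    print(s.keys())
E
```

```text
pics
{'time_s': 0.0, 'joints': array([-7.20363529e+01,  3.02635755e+00,  8.03120535e+01,  2.31668787e-03,
        9.67505730e+01, -4.02762722e+00]), 'joint_velocities': array([-0.02733563, -0.03141341,  0.02942249, -0.08773934, -0.0574803 ,
        0.03932568]), 'joint_efforts': array([ 5.74795176e-04, -3.81664789e+01, -3.60188949e+01,  1.66000444e-05,
        6.17911763e-03,  2.16455948e-05]), 'eef_pos': array([ 0.19654677, -0.48653943,  0.25548878]), 'tool_rot': array([-1.79911397e+02, -8.54537185e-03,  2.19915382e+01]), 'ft_force': array([-0.8617654 , -0.96724762, -0.46407401]), 'torque': array([ 0.00165456, -0.01191262, -0.0072047 ]), 'finger_force': 0.0, 'grip_width': 0.08573626404778073}
scene [[458.64437219286475, 0.0, 278.6352084723456], [0.0, 458.64437219286475, 209.1354826086282], [0.0, 0.0, 1.0]] [[-0.4365, -0.7707, 0.4641, 1.094], [0.8996, -0.366, 0.2383, 0.2194], [-0.0138, 0.5215, 0.8531, 1.037], [0.0, 0.0, 0.0, 1.0]]
dict_keys(['pixels', 'K', 'extrinsics'])
side [[454.58223210799025, 0.0, 279.655670762948], [0.0, 454.58223210799025, 205.88191926273538], [0.0, 0.0, 1.0]] [[-0.8844, 0.254, -0.3916, 0.0919], [-0.4667, -0.4715, 0.7483, 0.9389], [0.0054, 0.8445, 0.5355, 0.781], [0.0, 0.0, 0.0, 1.0]]
dict_keys(['pixels', 'K', 'extrinsics'])
```

View pics/scene0.png

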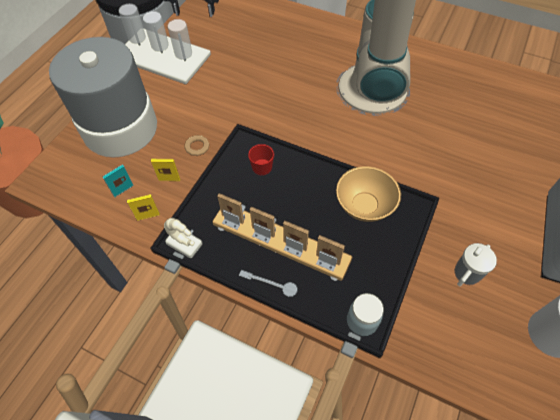

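View pics/side0.png

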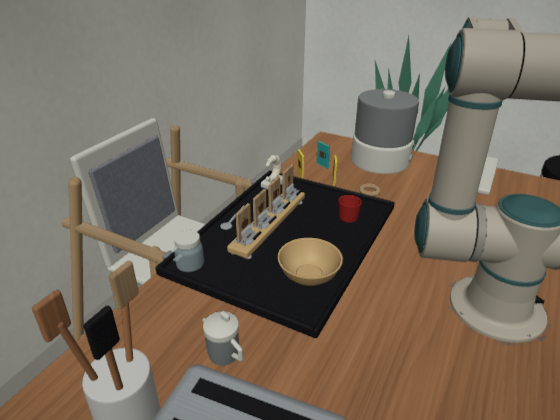

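Scene view: cards stand on the rail at about (329,252), (295,238), (263,225), (231,211), running from robot's left (card_1) to right (card_4). The bowl is at (368,194) and the red cup at (261,160). Look-alikes are turquoise at (118,181) and yellow at (165,170) and (143,208), all off the tray. The bowl is therefore on the robot's left. I'll check with a close crop.

```bash
python3 - <<'E'
import cv2,numpy as np
a=cv2.imread("pics/scene0.png")[185:285,205:365]; b=cv2.imread("pics/side0.png")[160:260,220:310]
a=cv2.resize(a,None,fx=5,fy=5,interpolation=cv2.INTER_CUBIC)[:, :800]
b=cv2.resize(b,None,fx=6,fy=6,interpolation=cv2.INTER_CUBIC)
cv2.imwrite("pics/ca.png",a);cv2.imwrite("pics/cb.png",b)
E
```

```text
(no output)
```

View pics/ca.png

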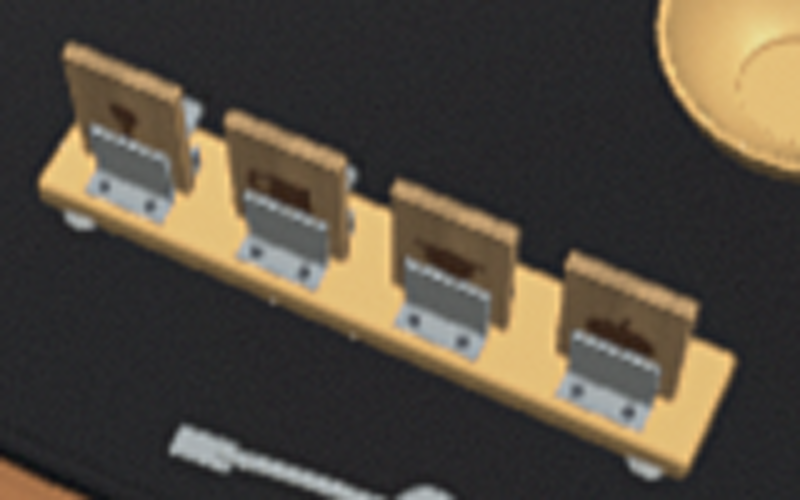

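View pics/cb.png

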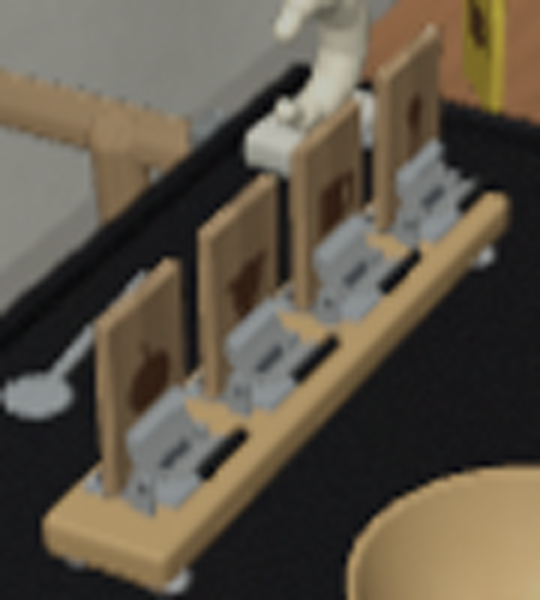

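The crop confirms the apple is card_1 (rightmost here, robot's left), followed by bowl, beaker and spoon. Next I'll triangulate the top-edge midpoints and locate the bowl.

```bash
cat > h.py <<'E'
import numpy as np,cv2
from bench import env,imaging
def ray(s,uv):
    K,E=s["K"],s["extrinsics"]; d=np.array([(uv[0]-K[0,2])/K[0,0],-(uv[1]-K[1,2])/K[1,1],-1.])
    d=E[:3,:3]@d; return E[:3,3],d/np.linalg.norm(d)
def plane(s,uv,z):
    o,d=ray(s,uv); return o+d*(z-o[2])/d[2]
def tri(rs):
    A=sum(np.eye(3)-np.outer(d,d) for o,d in rs); b=sum((np.eye(3)-np.outer(d,d))@o for o,d in rs)
    p=np.linalg.solve(A,b); return p,[np.linalg.norm(np.cross(p-o,d))*1e3 for o,d in rs]
E
python3 - <<'E'
from h import *
a=imaging.snapshot("scene");b=imaging.snapshot("side")
fa=lambda p:((p[0]+.5)/5-.5+205,(p[1]+.5)/5-.5+185)
fb=lambda p:((p[0]+.5)/6-.5+220,(p[1]+.5)/6-.5+160)
S=[((568,261),(693,310)),((394,188),(518,238)),((229,118),(347,166)),((66,50),(183,98))]
T=[((100,322),(181,263)),((200,233),(276,180)),((294,137),(360,97)),((379,63),(438,29))]
C=[]
for s,t in zip(S,T):
    ms=np.mean(s,0);mt=np.mean(t,0)
    p,e=tri([ray(a,fa(ms)),ray(b,fb(mt))]);C.append(p)
    q=[plane(a,fa(k),p[2]) for k in s]; w=q[1]-q[0]
    print(p.round(4),np.round(e,1),"width",np.linalg.norm(w).round(4),"yaw",np.degrees(np.arctan2(w[1],w[0])).round(1))
C=np.array(C);w=C[0]-C[3];print("row",np.linalg.norm(w),np.degrees(np.arctan2(w[1],w[0])))
zt=C[:,2].mean()-.126;print("tray",zt)
for n,s,r in(("scene",a,(330,160,405,225)),("side",b,(265,235,355,285))):
    x0,y0,x1,y1=r;im=cv2.cvtColor(s["pixels"],cv2.COLOR_RGB2HSV)[y0:y1,x0:x1]
    m=((im[...,2]>85)&(im[...,1]>60)).astype(np.uint8)
    c=max(cv2.findContours(m,0,1)[0],key=cv2.contourArea);print(n,cv2.boundingRect(c))
    P=np.array([plane(s,(u+x0,v+y0),zt+.06)[:2] for u,v in c[:,0]],np.float32)
    print(cv2.minEnclosingCircle(P))
E
```

```text
[0.6345 0.1084 0.1459] [1.2 1.2] width 0.0583 yaw 91.2
[0.6341 0.0247 0.1452] [0.9 0.9] width 0.0605 yaw 90.5
[ 0.6346 -0.0591  0.1497] [2.1 2.1] width 0.0596 yaw 90.3
[ 0.6341 -0.144   0.1489] [2. 2.] width 0.0616 yaw 90.1
row 0.2524407934665004 89.92160042972826
tray 0.02142073683438908
scene (6, 0, 69, 61)
((0.4025318920612335, 0.13562700152397156), 0.1129239946603775)
side (13, 3, 65, 47)
((0.42550554871559143, 0.14007866382598877), 0.08968774974346161)
```

Card tops are about 147 mm high (expected 20 + 126), pitch is 84 mm, and the rail lies along world y at x≈0.634. Now moving over card_1 and turning to yaw 90.

Call:
apply_moves(commands=[{"travel":[22,30,0],"delta_rot":[0,0,0.06],"fingers":60},{"travel":[22,30,0],"delta_rot":[0,0,0.06],"fingers":60},{"travel":[22,30,0],"delta_rot":[0,0,0.06],"fingers":60},{"travel":[22,30,0],"delta_rot":[0,0,0.06],"fingers":60},{"travel":[22,30,0],"delta_rot":[0,0,0.06],"fingers":60},{"travel":[22,30,0],"delta_rot":[0,0,0.06],"fingers":60},{"travel":[22,30,0],"delta_rot":[0,0,0.06],"fingers":60},{"travel":[22,30,0],"delta_rot":[0,0,0.06],"fingers":60},{"travel":[22,30,0],"delta_rot":[0,0,0.06],"fingers":60},{"travel":[22,30,0],"delta_rot":[0,0,0.06],"fingers":60}])

```text
time_s: 1.2
eef_pos: [0.4172, -0.1854, 0.2563]
tool_rot: [180.0, 0.0, 56.5]
ft_force: [0.8, -1.1, -0.4]
grip_width: 0.0601
finger_force: 0.0
```

Call:
apply_moves(commands=[{"travel":[22,30,0],"delta_rot":[0,0,0.06],"fingers":40},{"travel":[22,30,0],"delta_rot":[0,0,0.06],"fingers":40},{"travel":[22,30,0],"delta_rot":[0,0,0.06],"fingers":40},{"travel":[22,30,0],"delta_rot":[0,0,0.06],"fingers":40},{"travel":[22,30,0],"delta_rot":[0,0,0.06],"fingers":40},{"travel":[22,30,0],"delta_rot":[0,0,0.06],"fingers":40},{"travel":[22,30,0],"delta_rot":[0,0,0.06],"fingers":40},{"travel":[22,30,0],"delta_rot":[0,0,0.06],"fingers":40},{"travel":[20,30,0],"delta_rot":[0,0,0.06],"fingers":40},{"travel":[19,30,0],"delta_rot":[0,0,0.05],"fingers":40}])

```text
time_s: 2.2
eef_pos: [0.6322, 0.1145, 0.2558]
tool_rot: [-180.0, 0.0, 90.3]
ft_force: [0.8, 0.8, 0.7]
grip_width: 0.0403
finger_force: 0.0
```

```bash
python3 - <<'E'
from h import *
o=env.get_obs();s=imaging.snapshot("wrist");cv2.imwrite("pics/w1.png",s["pixels"][:,:,::-1])
print(o["eef_pos"],o["tool_rot"],o["ft_force"],s["K"].round(1).tolist(),s["hand_eye"].round(4).tolist())
E
```

```text
[0.63224832 0.11452554 0.25581478] [-1.79968797e+02  8.87233680e-03  9.03101855e+01] [0.80227477 0.82644198 0.70421855] [[342.0, 0.0, 279.1], [0.0, 342.0, 214.0], [0.0, 0.0, 1.0]] [[-0.0, 0.9461, 0.3239, 0.0832], [1.0, 0.0004, -0.0009, 0.0], [-0.001, 0.3239, -0.9461, -0.1175], [0.0, 0.0, 0.0, 1.0]]
```

View pics/w1.png

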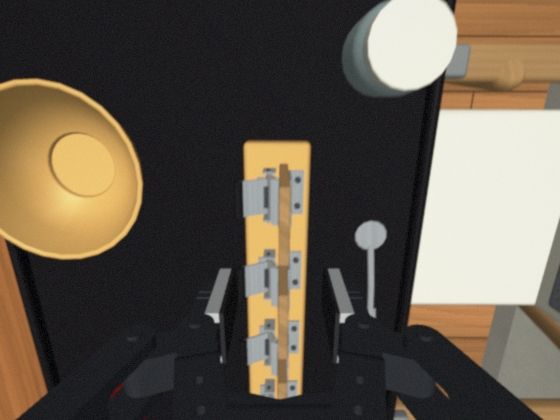

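Wrist view: the card tops form a brown line at columns ~280–290, centred between the fingers (around column 279). The bowl is at about (65,165) with its inner floor at (83,165). I'll refine both numerically.

```bash
cat >> h.py <<'E'
from scipy.spatial.transform import Rotation as Ro
def wrist():
    o=env.get_obs();s=imaging.snapshot("wrist")
    T=np.eye(4);T[:3,:3]=Ro.from_euler("xyz",o["tool_rot"],degrees=True).as_matrix();T[:3,3]=o["eef_pos"]
    s["extrinsics"]=T@s["hand_eye"];return s
def proj(s,p):
    q=np.linalg.inv(s["extrinsics"])@np.r_[p,1];K=s["K"]
    return np.array([K[0,2]-K[0,0]*q[0]/q[2],K[1,2]+K[1,1]*q[1]/q[2]])
E
python3 - <<'E'
from h import *
s=wrist();im=s["pixels"].astype(int);hsv=cv2.cvtColor(s["pixels"],cv2.COLOR_RGB2HSV)
for y in (.138,.108,.078,.054,.025,-.005,-.03,-.059,-.089):
    u=proj(s,[.634,y,.147]);r=int(round(u[1]))
    if not 0<=r<420: print(y,u);continue
    row=hsv[r,265:305]; k=np.where((row[:,2]<190)&(row[:,2]>70)&(row[:,1]>80)&(row[:,0]<25))[0]+265
    print(y,u.round(1),k.min() if len(k) else None,k.max() if len(k) else None, plane(s,(k.mean(),r),.147).round(4) if len(k) else "")
x0=0;m=((hsv[70:265,:160,2]>110)&(hsv[70:265,:160,1]>90)).astype(np.uint8)
c=max(cv2.findContours(m,0,1)[0],key=cv2.contourArea)[:,0]+[0,70]
P=np.array([plane(s,p,.081)[:2] for p in c if 95<p[0]<145 and (p[1]<150 or p[1]>160)])
from scipy.optimize import least_squares
f=least_squares(lambda q:np.hypot(*(P-q[:2]).T)-.08,[.43,.14],loss="soft_l1",f_scale=.003);print("bowl",f.x,np.abs(f.fun).mean(),f.cost)
print("floor centre",plane(s,(83,165),.027))
a=imaging.snapshot("scene");b=imaging.snapshot("side")
print(tri([ray(a,(368,192)),ray(b,(310,262))]))
E
```

```text
0.138 [280.2 196.4] 277 287 [0.6352 0.1383 0.147 ]
0.108 [279.7 237. ] 277 286 [0.6353 0.108  0.147 ]
0.078 [279.2 274.5] 277 304 [0.6384 0.0777 0.147 ]
0.054 [278.8 302.5] 276 302 [0.6368 0.0536 0.147 ]
0.025 [278.4 334.2] 272 301 [0.637  0.0253 0.147 ]
-0.005 [278.  364.8] 275 300 [ 0.6378 -0.0052  0.147 ]
-0.03 [277.7 388.7] 274 299 [ 0.6374 -0.0303  0.147 ]
-0.059 [277.4 414.8] None None 
-0.089 [277.03097924 440.14922462]
bowl [0.43162991 0.13096526] 0.0002226300602256624 5.3876979161055595e-06
floor centre [0.43390855 0.1347957  0.027     ]
(array([0.42673511, 0.13225376, 0.06828459]), [np.float64(2.3398524648934886), np.float64(2.3398524648935157)])
```

```bash
python3 - <<'E'
import cv2
im=cv2.imread("pics/w1.png")
for r in (205,237,255,334): print(r,[(u,tuple(int(v) for v in im[r,u][::-1])) for u in range(270,298)])
E
```

```text
205 [(270, (147, 151, 148)), (271, (164, 169, 170)), (272, (165, 171, 172)), (273, (165, 169, 171)), (274, (163, 170, 171)), (275, (167, 173, 173)), (276, (165, 170, 170)), (277, (155, 157, 155)), (278, (154, 141, 131)), (279, (168, 136, 99)), (280, (183, 144, 94)), (281, (191, 151, 101)), (282, (188, 148, 99)), (283, (189, 150, 100)), (284, (189, 152, 100)), (285, (186, 146, 97)), (286, (182, 144, 97)), (287, (182, 144, 96)), (288, (177, 141, 93)), (289, (166, 135, 99)), (290, (151, 136, 117)), (291, (148, 149, 145)), (292, (156, 163, 163)), (293, (149, 155, 156)), (294, (116, 122, 122)), (295, (84, 83, 89)), (296, (71, 77, 82)), (297, (72, 77, 80))]
237 [(270, (234, 190, 106)), (271, (234, 189, 108)), (272, (235, 193, 109)), (273, (233, 190, 107)), (274, (234, 192, 111)), (275, (234, 191, 111)), (276, (235, 192, 110)), (277, (229, 185, 106)), (278, (210, 163, 93)), (279, (180, 142, 88)), (280, (177, 140, 92)), (281, (177, 141, 95)), (282, (174, 138, 90)), (283, (169, 134, 87)), (284, (173, 136, 91)), (285, (169, 133, 89)), (286, (169, 135, 89)), (287, (163, 130, 86)), (288, (159, 1
[... 859 characters left out ...]
71, 173)), (297, (164, 170, 171))]
334 [(270, (128, 133, 128)), (271, (127, 128, 126)), (272, (128, 132, 128)), (273, (140, 143, 140)), (274, (168, 158, 140)), (275, (208, 175, 127)), (276, (225, 182, 110)), (277, (214, 168, 99)), (278, (185, 145, 92)), (279, (168, 133, 87)), (280, (171, 134, 91)), (281, (168, 132, 87)), (282, (169, 134, 87)), (283, (166, 133, 87)), (284, (166, 129, 86)), (285, (165, 132, 89)), (286, (156, 123, 83)), (287, (147, 127, 99)), (288, (143, 136, 130)), (289, (160, 166, 165)), (290, (160, 168, 168)), (291, (163, 169, 171)), (292, (165, 170, 172)), (293, (162, 171, 173)), (294, (163, 169, 171)), (295, (161, 167, 170)), (296, (160, 168, 170)), (297, (165, 168, 169))]
```

Call:
apply_moves(commands=[{"travel":[2,-3,-22],"delta_rot":[0,0,0],"fingers":40},{"travel":[2,-3,-22],"delta_rot":[0,0,0],"fingers":40},{"travel":[0,0,-22],"delta_rot":[0,0,0],"fingers":40},{"travel":[0,0,-22],"delta_rot":[0,0,0],"fingers":40},{"travel":[0,0,-22],"delta_rot":[0,0,0],"fingers":40},{"travel":[0,0,-18],"delta_rot":[0,0,0],"fingers":30},{"travel":[0,0,0],"delta_rot":[0,0,0],"fingers":20},{"travel":[0,0,0],"delta_rot":[0,0,0],"fingers":13},{"travel":[0,0,0],"delta_rot":[0,0,0],"fingers":13},{"travel":[0,0,0],"delta_rot":[0,0,0],"fingers":13}])

```text
time_s: 3.4
eef_pos: [0.6362, 0.1071, 0.1301]
tool_rot: [179.8, -0.0, 90.2]
ft_force: [-0.1, -0.1, 0.3]
grip_width: 0.0128
finger_force: 0.0
```

Call:
apply_moves(commands=[{"travel":[0,0,0],"delta_rot":[0,0,0],"fingers":10},{"travel":[0,0,0],"delta_rot":[0,0,0],"fingers":8},{"travel":[0,0,0],"delta_rot":[0,0,0],"fingers":6},{"travel":[0,0,0],"delta_rot":[0,0,0],"fingers":0},{"travel":[0,0,0],"delta_rot":[0,0,0],"fingers":0},{"travel":[0,0,0],"delta_rot":[0,0,0],"fingers":0},{"travel":[0,0,0],"delta_rot":[0,0,0],"fingers":0},{"travel":[0,0,0],"delta_rot":[0,0,0],"fingers":0},{"travel":[0,0,0],"delta_rot":[0,0,0],"fingers":0},{"travel":[0,0,0],"delta_rot":[0,0,0],"fingers":0}])

```text
time_s: 4.4
eef_pos: [0.6354, 0.1072, 0.1293]
tool_rot: [-180.0, 0.0, 90.2]
ft_force: [-5.1, -0.4, 6.1]
grip_width: 0.0075
finger_force: 58.7
```

Call:
apply_moves(commands=[{"travel":[-0.4,0,0.2],"delta_rot":[0,0,0],"fingers":0},{"travel":[-0.4,0,0.2],"delta_rot":[0,0,0],"fingers":0},{"travel":[0,0,0.2],"delta_rot":[0,0,0],"fingers":0},{"travel":[0,0,0.2],"delta_rot":[0,0,0],"fingers":0},{"travel":[0,0,0.2],"delta_rot":[0,0,0],"fingers":0},{"travel":[0,0,0.2],"delta_rot":[0,0,0],"fingers":0},{"travel":[0,0,0.3],"delta_rot":[0,0,0],"fingers":0},{"travel":[0,0,0],"delta_rot":[0,0,0],"fingers":0},{"travel":[0,0,0],"delta_rot":[0,0,0],"fingers":0},{"travel":[0,0,0],"delta_rot":[0,0,0],"fingers":0}])

```text
time_s: 5.4
eef_pos: [0.6348, 0.1072, 0.1296]
tool_rot: [-180.0, -0.0, 90.2]
ft_force: [3.4, 0.8, -1.5]
grip_width: 0.007
finger_force: 58.3
```

Call:
apply_moves(commands=[{"travel":[0.3,0,0.2],"delta_rot":[0,0,0],"fingers":0},{"travel":[0,0,0.2],"delta_rot":[0,0,0],"fingers":0},{"travel":[0,0,0.2],"delta_rot":[0,0,0],"fingers":0},{"travel":[0,0,0.2],"delta_rot":[0,0,0],"fingers":0},{"travel":[0,0,0.2],"delta_rot":[0,0,0],"fingers":0},{"travel":[0,0,0.2],"delta_rot":[0,0,0],"fingers":0},{"travel":[0,0,0.2],"delta_rot":[0,0,0],"fingers":0},{"travel":[0,0,0],"delta_rot":[0,0,0],"fingers":0},{"travel":[0,0,0],"delta_rot":[0,0,0],"fingers":0},{"travel":[0,0,0],"delta_rot":[0,0,0],"fingers":0}])

```text
time_s: 6.4
eef_pos: [0.6351, 0.1072, 0.1312]
tool_rot: [180.0, 0.0, 90.2]
ft_force: [1.7, -0.2, -1.1]
grip_width: 0.0073
finger_force: 58.3
```

Card_1 followed the gripper 1.6 mm at about 1 N, so clip 1 is weak. Drawing the card out and carrying it over the bowl.

Call:
apply_moves(commands=[{"travel":[0,0,2],"delta_rot":[0,0,0],"fingers":0},{"travel":[0,0,4],"delta_rot":[0,0,0],"fingers":0},{"travel":[0,0,6],"delta_rot":[0,0,0],"fingers":0},{"travel":[0,0,8],"delta_rot":[0,0,0],"fingers":0},{"travel":[0,0,10],"delta_rot":[0,0,0],"fingers":0},{"travel":[0,0,10],"delta_rot":[0,0,0],"fingers":0},{"travel":[0,0,10],"delta_rot":[0,0,0],"fingers":0},{"travel":[0,0,10],"delta_rot":[0,0,0],"fingers":0},{"travel":[0,0,5],"delta_rot":[0,0,0],"fingers":0},{"travel":[0,0,0],"delta_rot":[0,0,0],"fingers":0}])

```text
time_s: 7.4
eef_pos: [0.6354, 0.1072, 0.1974]
tool_rot: [179.9, -0.0, 90.2]
ft_force: [0.0, -0.3, -0.8]
grip_width: 0.0076
finger_force: 58.6
```

Call:
apply_moves(commands=[{"travel":[-10,2,2],"delta_rot":[0,0,0],"fingers":0},{"travel":[-22,3,0],"delta_rot":[0,0,0],"fingers":0},{"travel":[-26,3,0],"delta_rot":[0,0,0],"fingers":0},{"travel":[-26,3,0],"delta_rot":[0,0,0],"fingers":0},{"travel":[-26,3,0],"delta_rot":[0,0,0],"fingers":0},{"travel":[-26,3,0],"delta_rot":[0,0,0],"fingers":0},{"travel":[-26,3,0],"delta_rot":[0,0,0],"fingers":0},{"travel":[-20,3,0],"delta_rot":[0,0,0],"fingers":0},{"travel":[-10,2,0],"delta_rot":[0,0,0],"fingers":0},{"travel":[0,0,0],"delta_rot":[0,0,0],"fingers":0}])

```text
time_s: 8.4
eef_pos: [0.4425, 0.1324, 0.1982]
tool_rot: [180.0, -0.0, 90.2]
ft_force: [-0.4, -0.8, -0.0]
grip_width: 0.0074
finger_force: 58.6
```

```bash
python3 - <<'E'
from h import *
a=imaging.snapshot("scene");b=imaging.snapshot("side")
A=a["pixels"][120:300,200:420];B=b["pixels"][150:330,220:400]
im=np.hstack([cv2.resize(A,(480,393)),cv2.resize(B,(320,320),).copy() if 0 else cv2.resize(B,(393,393))[:,:320]])
cv2.imwrite("pics/c2.png",im[:,:,::-1]);print(env.get_obs())
E
```

```text
{'time_s': 8.5, 'joints': array([ 1.20213759e+01, -5.76093511e+00,  9.54912785e+01, -1.02747313e-02,
        9.02428260e+01,  1.18452597e+01]), 'joint_velocities': array([-0.34500519,  0.87270909, -0.66905076,  0.06262301,  0.02261816,
       -0.03147774]), 'joint_efforts': array([ 2.74696425e-01, -3.19767916e+01, -3.51392555e+01,  1.84695359e-02,
        4.24283487e-02,  1.04106319e-02]), 'eef_pos': array([0.44359769, 0.13214314, 0.19825415]), 'tool_rot': array([1.79971632e+02, 4.54832286e-03, 9.01760691e+01]), 'ft_force': array([ 0.54224053,  0.21838245, -0.29797938]), 'torque': array([ 0.05428638, -0.01000374, -0.03331783]), 'finger_force': 58.57837915420532, 'grip_width': 0.007331387681491884}
```

View pics/c2.png

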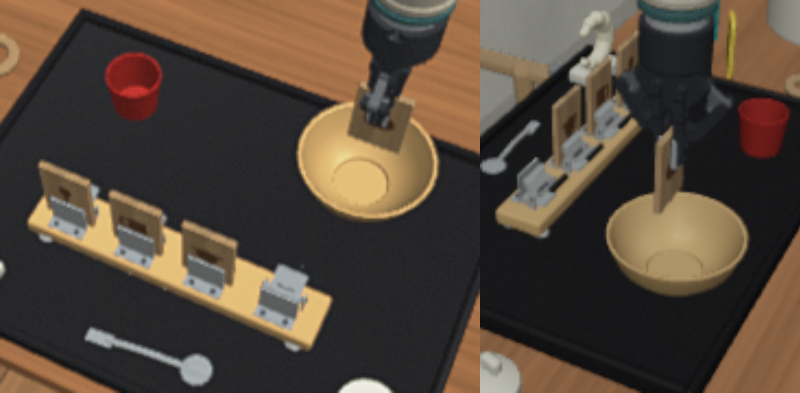

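Card_1 is held over the bowl and clip 1 is empty; the other three cards are still seated. Lowering it with a slight tilt, then releasing.

Call:
apply_moves(commands=[{"travel":[0,0,-12],"delta_rot":[0,0.05,0],"fingers":0},{"travel":[0,0,-13],"delta_rot":[0,0.05,0],"fingers":0},{"travel":[0,0,-13],"delta_rot":[0,0.05,0],"fingers":0},{"travel":[0,0,-13],"delta_rot":[0,0.05,0],"fingers":0},{"travel":[0,0,-13],"delta_rot":[0,0.05,0],"fingers":0},{"travel":[0,0,-13],"delta_rot":[0,0.05,0],"fingers":0},{"travel":[0,0,-10],"delta_rot":[0,0.05,0],"fingers":0},{"travel":[0,0,-6],"delta_rot":[0,0,0],"fingers":0},{"travel":[0,0,0],"delta_rot":[0,0,0],"fingers":0},{"travel":[0,0,0],"delta_rot":[0,0,0],"fingers":0}])

```text
time_s: 9.5
eef_pos: [0.4434, 0.1322, 0.1055]
tool_rot: [-160.0, -0.1, 90.2]
ft_force: [0.1, -1.1, -0.1]
grip_width: 0.0073
finger_force: 58.6
```

Call:
apply_moves(commands=[{"travel":[0,0,0],"delta_rot":[0,0,0],"fingers":12},{"travel":[0,0,0],"delta_rot":[0,0,0],"fingers":18},{"travel":[0,0,0],"delta_rot":[0,0,0],"fingers":24},{"travel":[0,0,0],"delta_rot":[0,0,0],"fingers":24},{"travel":[2,0,5],"delta_rot":[0,0,0],"fingers":24},{"travel":[3,0,8],"delta_rot":[0,0,0],"fingers":24},{"travel":[4,0,12],"delta_rot":[0,0,0],"fingers":24},{"travel":[6,0,17],"delta_rot":[0,0,0],"fingers":24},{"travel":[7,0,20],"delta_rot":[0,0,0],"fingers":24},{"travel":[7,0,20],"delta_rot":[0,0,0],"fingers":30}])

```text
time_s: 10.5
eef_pos: [0.4727, 0.1322, 0.1891]
tool_rot: [-160.0, -0.1, 90.2]
ft_force: [0.3, -0.2, 0.3]
grip_width: 0.0301
finger_force: 0.0
```

Call:
apply_moves(commands=[{"travel":[13,-10,15],"delta_rot":[0,-0.05,0],"fingers":30},{"travel":[25,-16,15],"delta_rot":[0,-0.05,0],"fingers":30},{"travel":[27,-18,5],"delta_rot":[0,-0.05,0],"fingers":30},{"travel":[27,-18,0],"delta_rot":[0,-0.05,0],"fingers":30},{"travel":[27,-18,0],"delta_rot":[0,-0.05,0],"fingers":30},{"travel":[25,-16,0],"delta_rot":[0,-0.05,0],"fingers":30},{"travel":[18,-11,0],"delta_rot":[0,-0.05,0],"fingers":30},{"travel":[0,0,0],"delta_rot":[0,0,0],"fingers":30},{"travel":[0,0,-15],"delta_rot":[0,0,0],"fingers":30},{"travel":[0,0,-15],"delta_rot":[0,0,0],"fingers":30}])

```text
time_s: 11.5
eef_pos: [0.6337, 0.0256, 0.1914]
tool_rot: [180.0, 0.0, 90.2]
ft_force: [-0.7, 0.2, -0.3]
grip_width: 0.0305
finger_force: 0.0
```

```bash
python3 - <<'E'
from h import *
print(env.get_obs()["eef_pos"],env.get_obs()["tool_rot"])
a=imaging.snapshot("scene");b=imaging.snapshot("side");w=wrist()
im=np.hstack([cv2.resize(a["pixels"][140:240,310:430],(400,333)),cv2.resize(b["pixels"][220:320,250:370],(400,333))])
im=np.vstack([im,cv2.resize(w["pixels"][180:420,120:440],(355,266))]) if 0 else im
cv2.imwrite("pics/c3.png",im[:,:,::-1])
cv2.imwrite("pics/w3.png",w["pixels"][:,:,::-1])
E
```

```text
[0.63366456 0.02561907 0.19144589] [1.79998534e+02 1.28953464e-03 9.02065538e+01]
```

View pics/c3.png

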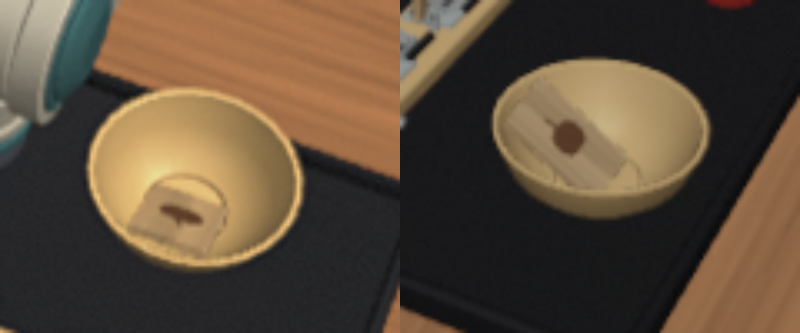

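Both views show card_1 lying flat against the far wall, inside the bowl. Now gripping card_2.

Call:
apply_moves(commands=[{"travel":[1.2,-1,-20],"delta_rot":[0,0,0],"fingers":28},{"travel":[0,0,-20],"delta_rot":[0,0,0],"fingers":24},{"travel":[0,0,-18],"delta_rot":[0,0,0],"fingers":20},{"travel":[0,0,0],"delta_rot":[0,0,0],"fingers":16},{"travel":[0,0,0],"delta_rot":[0,0,0],"fingers":12},{"travel":[0,0,0],"delta_rot":[0,0,0],"fingers":9},{"travel":[0,0,0],"delta_rot":[0,0,0],"fingers":5},{"travel":[0,0,0],"delta_rot":[0,0,0],"fingers":0},{"travel":[0,0,0],"delta_rot":[0,0,0],"fingers":0},{"travel":[0,0,0],"delta_rot":[0,0,0],"fingers":0}])

```text
time_s: 12.65
eef_pos: [0.6352, 0.0243, 0.1359]
tool_rot: [180.0, -0.0, 90.2]
ft_force: [-5.9, 0.3, 3.9]
grip_width: 0.0074
finger_force: 59.0
```

Call:
apply_moves(commands=[{"travel":[0,0,0],"delta_rot":[0,0,0],"fingers":0},{"travel":[0,0,0.2],"delta_rot":[0,0,0],"fingers":0},{"travel":[0,0,0.2],"delta_rot":[0,0,0],"fingers":0},{"travel":[0,0,0.2],"delta_rot":[0,0,0],"fingers":0},{"travel":[0,0,0.2],"delta_rot":[0,0,0],"fingers":0},{"travel":[0,0,0.2],"delta_rot":[0,0,0],"fingers":0},{"travel":[0,0,0],"delta_rot":[0,0,0],"fingers":0},{"travel":[0,0,0],"delta_rot":[0,0,0],"fingers":0},{"travel":[0,0,0],"delta_rot":[0,0,0],"fingers":0},{"travel":[0,0,0],"delta_rot":[0,0,0],"fingers":0}])

```text
time_s: 13.65
eef_pos: [0.6352, 0.0243, 0.1358]
tool_rot: [180.0, -0.0, 90.2]
ft_force: [-6.5, 0.1, 3.9]
grip_width: 0.0073
finger_force: 58.9
```

Call:
apply_moves(commands=[{"travel":[-0.4,0,0.3],"delta_rot":[0,0,0],"fingers":0},{"travel":[-0.2,0,0.3],"delta_rot":[0,0,0],"fingers":0},{"travel":[0,0,0.3],"delta_rot":[0,0,0],"fingers":0},{"travel":[0,0,0.3],"delta_rot":[0,0,0],"fingers":0},{"travel":[0,0,0.3],"delta_rot":[0,0,0],"fingers":0},{"travel":[0,0,0],"delta_rot":[0,0,0],"fingers":0},{"travel":[0,0,0],"delta_rot":[0,0,0],"fingers":0},{"travel":[0,0,0],"delta_rot":[0,0,0],"fingers":0},{"travel":[0,0,0],"delta_rot":[0,0,0],"fingers":0},{"travel":[0,0,0],"delta_rot":[0,0,0],"fingers":0}])

```text
time_s: 14.65
eef_pos: [0.6349, 0.0241, 0.1369]
tool_rot: [180.0, 0.0, 90.2]
ft_force: [2.0, -0.6, -2.7]
grip_width: 0.0073
finger_force: 58.4
```

Call:
apply_moves(commands=[{"travel":[0.2,0,0.3],"delta_rot":[0,0,0],"fingers":0},{"travel":[0,0,0.3],"delta_rot":[0,0,0],"fingers":0},{"travel":[0,0,0.3],"delta_rot":[0,0,0],"fingers":0},{"travel":[0,0,0.3],"delta_rot":[0,0,0],"fingers":0},{"travel":[0,0,0.3],"delta_rot":[0,0,0],"fingers":0},{"travel":[0,0,0],"delta_rot":[0,0,0],"fingers":0},{"travel":[0,0,0],"delta_rot":[0,0,0],"fingers":0},{"travel":[0,0,0],"delta_rot":[0,0,0],"fingers":0},{"travel":[0,0,0],"delta_rot":[0,0,0],"fingers":0},{"travel":[0,0,0],"delta_rot":[0,0,0],"fingers":0}])

```text
time_s: 15.65
eef_pos: [0.6349, 0.0242, 0.1383]
tool_rot: [180.0, -0.0, 90.2]
ft_force: [1.9, 0.6, -1.0]
grip_width: 0.0072
finger_force: 58.5
```

Call:
apply_moves(commands=[{"travel":[0,0,0.3],"delta_rot":[0,0,0],"fingers":0},{"travel":[0,0,0.3],"delta_rot":[0,0,0],"fingers":0},{"travel":[0,0,0.3],"delta_rot":[0,0,0],"fingers":0},{"travel":[0,0,0.3],"delta_rot":[0,0,0],"fingers":0},{"travel":[0,0,0.3],"delta_rot":[0,0,0],"fingers":0},{"travel":[0,0,0.3],"delta_rot":[0,0,0],"fingers":0},{"travel":[0,0,0.3],"delta_rot":[0,0,0],"fingers":0},{"travel":[0,0,0.3],"delta_rot":[0,0,0],"fingers":0},{"travel":[0,0,0.3],"delta_rot":[0,0,0],"fingers":0},{"travel":[0,0,0.3],"delta_rot":[0,0,0],"fingers":0}])

```text
time_s: 16.65
eef_pos: [0.6349, 0.0242, 0.1413]
tool_rot: [180.0, 0.0, 90.2]
ft_force: [3.2, 0.9, -1.8]
grip_width: 0.007
finger_force: 58.4
```

Card_2 moved 6 mm in total while the pull stayed under 3 N, so clip 2 is weak too.

Call:
apply_moves(commands=[{"travel":[0,0,4],"delta_rot":[0,0,0],"fingers":0},{"travel":[0,0,6],"delta_rot":[0,0,0],"fingers":0},{"travel":[0,0,8],"delta_rot":[0,0,0],"fingers":0},{"travel":[0,0,10],"delta_rot":[0,0,0],"fingers":0},{"travel":[0,0,10],"delta_rot":[0,0,0],"fingers":0},{"travel":[0,0,10],"delta_rot":[0,0,0],"fingers":0},{"travel":[0,0,10],"delta_rot":[0,0,0],"fingers":0},{"travel":[-4,0,6],"delta_rot":[0,0,0],"fingers":0},{"travel":[-12,4,0],"delta_rot":[0,0,0],"fingers":0},{"travel":[-20,8,0],"delta_rot":[0,0,0],"fingers":0}])

```text
time_s: 17.65
eef_pos: [0.5986, 0.0359, 0.2053]
tool_rot: [180.0, 0.0, 90.1]
ft_force: [0.1, 0.4, -0.1]
grip_width: 0.0074
finger_force: 58.6
```

Call:
apply_moves(commands=[{"travel":[-24,15,0],"delta_rot":[0,0,0],"fingers":0},{"travel":[-26,16,0],"delta_rot":[0,0,0],"fingers":0},{"travel":[-26,16,0],"delta_rot":[0,0.03,0],"fingers":0},{"travel":[-26,16,0],"delta_rot":[0,0.05,0],"fingers":0},{"travel":[-24,14,0],"delta_rot":[0,0.05,0],"fingers":0},{"travel":[-18,11,0],"delta_rot":[0,0.05,0],"fingers":0},{"travel":[-11,6,0],"delta_rot":[0,0.05,0],"fingers":0},{"travel":[-2,2,-8],"delta_rot":[0,0.05,0],"fingers":0},{"travel":[0,0,-12],"delta_rot":[0,0.04,0],"fingers":0},{"travel":[0,0,-12],"delta_rot":[0,0.03,0],"fingers":0}])

```text
time_s: 18.65
eef_pos: [0.4417, 0.1323, 0.1731]
tool_rot: [-159.9, -0.1, 90.2]
ft_force: [0.3, 0.4, 0.1]
grip_width: 0.0074
finger_force: 58.7
```

Call:
apply_moves(commands=[{"travel":[0,0,-12],"delta_rot":[0,0,0],"fingers":0},{"travel":[0,0,-13],"delta_rot":[0,0,0],"fingers":0},{"travel":[0,0,-10],"delta_rot":[0,0,0],"fingers":0},{"travel":[0,0,-8],"delta_rot":[0,0,0],"fingers":0},{"travel":[0,0,-5],"delta_rot":[0,0,0],"fingers":0},{"travel":[0,0,0],"delta_rot":[0,0,0],"fingers":0},{"travel":[0,0,0],"delta_rot":[0,0,0],"fingers":0},{"travel":[0,0,0],"delta_rot":[0,0,0],"fingers":0},{"travel":[0,0,0],"delta_rot":[0,0,0],"fingers":0},{"travel":[0,0,0],"delta_rot":[0,0,0],"fingers":0}])

```text
time_s: 19.65
eef_pos: [0.442, 0.1322, 0.1255]
tool_rot: [-160.0, -0.1, 90.2]
ft_force: [1.2, -0.9, 0.3]
grip_width: 0.0077
finger_force: 58.7
```

Call:
apply_moves(commands=[{"travel":[0,0,0],"delta_rot":[0,0,0],"fingers":12},{"travel":[0,0,0],"delta_rot":[0,0,0],"fingers":18},{"travel":[0,0,0],"delta_rot":[0,0,0],"fingers":24},{"travel":[0,0,0],"delta_rot":[0,0,0],"fingers":24},{"travel":[2,0,5],"delta_rot":[0,0,0],"fingers":24},{"travel":[3,0,8],"delta_rot":[0,0,0],"fingers":24},{"travel":[4,0,12],"delta_rot":[0,0,0],"fingers":24},{"travel":[6,0,17],"delta_rot":[0,0,0],"fingers":24},{"travel":[7,0,20],"delta_rot":[0,0,0],"fingers":24},{"travel":[7,0,20],"delta_rot":[0,0,0],"fingers":30}])

```text
time_s: 20.65
eef_pos: [0.4715, 0.1322, 0.2092]
tool_rot: [-160.0, -0.1, 90.2]
ft_force: [-0.3, 0.5, -0.3]
grip_width: 0.0301
finger_force: 0.0
```

Call:
apply_moves(commands=[{"travel":[10,-12,10],"delta_rot":[0,-0.05,0],"fingers":30},{"travel":[18,-21,8],"delta_rot":[0,-0.05,0],"fingers":30},{"travel":[22,-25,0],"delta_rot":[0,-0.05,0],"fingers":30},{"travel":[22,-26,0],"delta_rot":[0,-0.05,0],"fingers":30},{"travel":[22,-26,0],"delta_rot":[0,-0.05,0],"fingers":30},{"travel":[22,-26,0],"delta_rot":[0,-0.05,0],"fingers":30},{"travel":[22,-25,-8],"delta_rot":[0,-0.05,0],"fingers":30},{"travel":[17,-20,-10],"delta_rot":[0,0,0],"fingers":30},{"travel":[9,-10,-10],"delta_rot":[0,0,0],"fingers":30},{"travel":[0,0,-10],"delta_rot":[0,0,0],"fingers":30}])

```text
time_s: 21.65
eef_pos: [0.6355, -0.0612, 0.1869]
tool_rot: [179.9, 0.1, 90.0]
ft_force: [0.8, -1.1, -0.2]
grip_width: 0.0299
finger_force: 0.0
```

```bash
python3 - <<'E'
from h import *
print(env.get_obs()["eef_pos"],env.get_obs()["tool_rot"])
a=imaging.snapshot("scene");b=imaging.snapshot("side")
im=np.hstack([cv2.resize(a["pixels"][140:290,200:420],(440,300)),cv2.resize(b["pixels"][210:310,250:370],(360,300))])
cv2.imwrite("pics/c4.png",im[:,:,::-1])
E
```

```text
[ 0.63546193 -0.06119753  0.18688668] [1.79901352e+02 6.98190738e-02 9.00422242e+01]
```

View pics/c4.png

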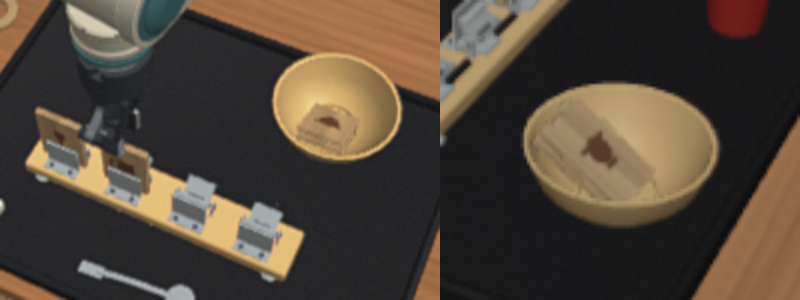

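Both cards now lie stacked in the bowl, and the gripper is over card_3. Gripping it.

Call:
apply_moves(commands=[{"travel":[-0.4,2,-20],"delta_rot":[0,0,0],"fingers":28},{"travel":[0,0,-20],"delta_rot":[0,0,0],"fingers":24},{"travel":[0,0,-14],"delta_rot":[0,0,0],"fingers":20},{"travel":[0,0,0],"delta_rot":[0,0,0],"fingers":16},{"travel":[0,0,0],"delta_rot":[0,0,0],"fingers":12},{"travel":[0,0,0],"delta_rot":[0,0,0],"fingers":9},{"travel":[0,0,0],"delta_rot":[0,0,0],"fingers":5},{"travel":[0,0,0],"delta_rot":[0,0,0],"fingers":0},{"travel":[0,0,0],"delta_rot":[0,0,0],"fingers":0},{"travel":[0,0,0],"delta_rot":[0,0,0],"fingers":0}])

```text
time_s: 22.75
eef_pos: [0.6347, -0.0568, 0.135]
tool_rot: [179.9, 0.0, 90.2]
ft_force: [-3.8, 2.0, 7.2]
grip_width: 0.0074
finger_force: 60.4
```

Call:
apply_moves(commands=[{"travel":[0,0,0],"delta_rot":[0,0,0],"fingers":0},{"travel":[0,0,0.2],"delta_rot":[0,0,0],"fingers":0},{"travel":[0,0,0.2],"delta_rot":[0,0,0],"fingers":0},{"travel":[0,0,0.2],"delta_rot":[0,0,0],"fingers":0},{"travel":[0,0,0.2],"delta_rot":[0,0,0],"fingers":0},{"travel":[0,0,0.2],"delta_rot":[0,0,0],"fingers":0},{"travel":[0,0,0],"delta_rot":[0,0,0],"fingers":0},{"travel":[0,0,0],"delta_rot":[0,0,0],"fingers":0},{"travel":[0,0,0],"delta_rot":[0,0,0],"fingers":0},{"travel":[0,0,0],"delta_rot":[0,0,0],"fingers":0}])

```text
time_s: 23.75
eef_pos: [0.6347, -0.0568, 0.135]
tool_rot: [179.9, -0.0, 90.2]
ft_force: [-3.8, 1.2, 5.9]
grip_width: 0.0073
finger_force: 60.4
```

Call:
apply_moves(commands=[{"travel":[-0.2,-0.2,0.2],"delta_rot":[0,0,0],"fingers":0},{"travel":[-0.1,0,0.2],"delta_rot":[0,0,0],"fingers":0},{"travel":[0,0,0.2],"delta_rot":[0,0,0],"fingers":0},{"travel":[0,0,0.2],"delta_rot":[0,0,0],"fingers":0},{"travel":[0,0,0.2],"delta_rot":[0,0,0],"fingers":0},{"travel":[0,0,0.2],"delta_rot":[0,0,0],"fingers":0},{"travel":[0,0,0],"delta_rot":[0,0,0],"fingers":0},{"travel":[0,0,0],"delta_rot":[0,0,0],"fingers":0},{"travel":[0,0,0],"delta_rot":[0,0,0],"fingers":0},{"travel":[0,0,0],"delta_rot":[0,0,0],"fingers":0}])

```text
time_s: 24.75
eef_pos: [0.6346, -0.0568, 0.135]
tool_rot: [179.9, -0.0, 90.2]
ft_force: [5.1, 3.0, -0.3]
grip_width: 0.0075
finger_force: 59.5
```

Call:
apply_moves(commands=[{"travel":[0.2,0,0.2],"delta_rot":[0,0,0],"fingers":0},{"travel":[0,0,0.2],"delta_rot":[0,0,0],"fingers":0},{"travel":[0,0,0.2],"delta_rot":[0,0,0],"fingers":0},{"travel":[0,0,0.2],"delta_rot":[0,0,0],"fingers":0},{"travel":[0,0,0.2],"delta_rot":[0,0,0],"fingers":0},{"travel":[0,0,0.2],"delta_rot":[0,0,0],"fingers":0},{"travel":[0,0,0],"delta_rot":[0,0,0],"fingers":0},{"travel":[0,0,0],"delta_rot":[0,0,0],"fingers":0},{"travel":[0,0,0],"delta_rot":[0,0,0],"fingers":0},{"travel":[0,0,0],"delta_rot":[0,0,0],"fingers":0}])

```text
time_s: 25.75
eef_pos: [0.6345, -0.0569, 0.135]
tool_rot: [-180.0, -0.0, 90.2]
ft_force: [6.7, 3.1, -6.0]
grip_width: 0.0072
finger_force: 58.9
```

Call:
apply_moves(commands=[{"travel":[0.2,-0.2,0.2],"delta_rot":[0,0,0],"fingers":0},{"travel":[0.2,0,0.2],"delta_rot":[0,0,0],"fingers":0},{"travel":[0.2,0,0.1],"delta_rot":[0,0,0],"fingers":0},{"travel":[0,0,0],"delta_rot":[0,0,0],"fingers":0},{"travel":[0,0,0],"delta_rot":[0,0,0],"fingers":0},{"travel":[0,0,0],"delta_rot":[0,0,0],"fingers":0},{"travel":[0,0,0],"delta_rot":[0,0,0],"fingers":0},{"travel":[0,0,0],"delta_rot":[0,0,0],"fingers":0},{"travel":[0,0,0],"delta_rot":[0,0,0],"fingers":0},{"travel":[0,0,0],"delta_rot":[0,0,0],"fingers":0}])

```text
time_s: 26.75
eef_pos: [0.6346, -0.0569, 0.1351]
tool_rot: [-179.9, -0.0, 90.2]
ft_force: [5.0, 2.1, -5.8]
grip_width: 0.0074
finger_force: 58.9
```

Call:
apply_moves(commands=[{"travel":[0.2,-0.2,0.3],"delta_rot":[0,0,0],"fingers":0},{"travel":[0,0,0.3],"delta_rot":[0,0,0],"fingers":0},{"travel":[0,0,0.3],"delta_rot":[0,0,0],"fingers":0},{"travel":[0,0,0],"delta_rot":[0,0,0],"fingers":0},{"travel":[0,0,0],"delta_rot":[0,0,0],"fingers":0},{"travel":[0,0,0],"delta_rot":[0,0,0],"fingers":0},{"travel":[0,0,0],"delta_rot":[0,0,0],"fingers":0},{"travel":[0,0,0],"delta_rot":[0,0,0],"fingers":0},{"travel":[0,0,0],"delta_rot":[0,0,0],"fingers":0},{"travel":[0,0,0],"delta_rot":[0,0,0],"fingers":0}])

```text
time_s: 27.75
eef_pos: [0.6346, -0.0569, 0.1351]
tool_rot: [-179.8, -0.1, 90.2]
ft_force: [4.1, 3.4, -9.2]
grip_width: 0.0073
finger_force: 58.3
```

Card_3 holds 9 N with no movement, so clip 3 is sound. Relaxing the pull, releasing, and going on to card_4.

Call:
apply_moves(commands=[{"travel":[-0.3,0.2,-0.6],"delta_rot":[0,0,0],"fingers":0},{"travel":[-0.3,0.2,-0.6],"delta_rot":[0,0,0],"fingers":0},{"travel":[0,0,-0.6],"delta_rot":[0,0,0],"fingers":0},{"travel":[0,0,0],"delta_rot":[0,0,0],"fingers":0},{"travel":[0,0,0],"delta_rot":[0,0,0],"fingers":9},{"travel":[0,0,0],"delta_rot":[0,0,0],"fingers":14},{"travel":[0,0,0],"delta_rot":[0,0,0],"fingers":20},{"travel":[0,0,0],"delta_rot":[0,0,0],"fingers":26},{"travel":[0,0,0],"delta_rot":[0,0,0],"fingers":30},{"travel":[0,0,10],"delta_rot":[0,0,0],"fingers":30}])

```text
time_s: 28.75
eef_pos: [0.6338, -0.057, 0.1449]
tool_rot: [-179.8, -0.0, 90.2]
ft_force: [-0.9, -0.1, 1.2]
grip_width: 0.0298
finger_force: 0.0
```

Call:
apply_moves(commands=[{"travel":[0,0,22],"delta_rot":[0,0,0],"fingers":30},{"travel":[0,0,24],"delta_rot":[0,0,0],"fingers":30},{"travel":[0,-6,6],"delta_rot":[0,0,0],"fingers":30},{"travel":[0,-16,0],"delta_rot":[0,0,0],"fingers":30},{"travel":[0,-22,0],"delta_rot":[0,0,0],"fingers":30},{"travel":[0,-22,0],"delta_rot":[0,0,0],"fingers":30},{"travel":[0,-14,0],"delta_rot":[0,0,0],"fingers":30},{"travel":[0,-6,0],"delta_rot":[0,0,0],"fingers":30},{"travel":[0,0,-6],"delta_rot":[0,0,0],"fingers":30},{"travel":[0,0,0],"delta_rot":[0,0,0],"fingers":30}])

```text
time_s: 29.75
eef_pos: [0.6342, -0.1425, 0.1906]
tool_rot: [-179.9, -0.1, 90.2]
ft_force: [-0.3, -0.1, -0.5]
grip_width: 0.0301
finger_force: 0.0
```

Call:
apply_moves(commands=[{"travel":[0.4,-1,-20],"delta_rot":[0,0,0],"fingers":28},{"travel":[0,0,-20],"delta_rot":[0,0,0],"fingers":24},{"travel":[0,0,-15],"delta_rot":[0,0,0],"fingers":20},{"travel":[0,0,0],"delta_rot":[0,0,0],"fingers":16},{"travel":[0,0,0],"delta_rot":[0,0,0],"fingers":12},{"travel":[0,0,0],"delta_rot":[0,0,0],"fingers":9},{"travel":[0,0,0],"delta_rot":[0,0,0],"fingers":5},{"travel":[0,0,0],"delta_rot":[0,0,0],"fingers":0},{"travel":[0,0,0],"delta_rot":[0,0,0],"fingers":0},{"travel":[0,0,0],"delta_rot":[0,0,0],"fingers":0}])

```text
time_s: 30.75
eef_pos: [0.6346, -0.1438, 0.1383]
tool_rot: [-179.9, -0.0, 90.2]
ft_force: [-5.8, 2.6, 1.4]
grip_width: 0.0072
finger_force: 59.7
```

Call:
apply_moves(commands=[{"travel":[0,0,0.3],"delta_rot":[0,0,0],"fingers":0},{"travel":[0,0,0.3],"delta_rot":[0,0,0],"fingers":0},{"travel":[0,0,0.3],"delta_rot":[0,0,0],"fingers":0},{"travel":[0,0,0.3],"delta_rot":[0,0,0],"fingers":0},{"travel":[0,0,0.3],"delta_rot":[0,0,0],"fingers":0},{"travel":[0,0,0],"delta_rot":[0,0,0],"fingers":0},{"travel":[0,0,0],"delta_rot":[0,0,0],"fingers":0},{"travel":[0,0,0],"delta_rot":[0,0,0],"fingers":0},{"travel":[0,0,0],"delta_rot":[0,0,0],"fingers":0},{"travel":[0,0,0],"delta_rot":[0,0,0],"fingers":0}])

```text
time_s: 31.75
eef_pos: [0.6346, -0.1438, 0.1383]
tool_rot: [-179.9, -0.0, 90.2]
ft_force: [-6.1, 2.2, -2.4]
grip_width: 0.0071
finger_force: 59.2
```

Call:
apply_moves(commands=[{"travel":[-0.4,0,0.2],"delta_rot":[0,0,0],"fingers":0},{"travel":[0,0,0.2],"delta_rot":[0,0,0],"fingers":0},{"travel":[0,0,0.2],"delta_rot":[0,0,0],"fingers":0},{"travel":[0,0,0.2],"delta_rot":[0,0,0],"fingers":0},{"travel":[0,0,0.2],"delta_rot":[0,0,0],"fingers":0},{"travel":[0,0,0],"delta_rot":[0,0,0],"fingers":0},{"travel":[0,0,0],"delta_rot":[0,0,0],"fingers":0},{"travel":[0,0,0],"delta_rot":[0,0,0],"fingers":0},{"travel":[0,0,0],"delta_rot":[0,0,0],"fingers":0},{"travel":[0,0,0],"delta_rot":[0,0,0],"fingers":0}])

```text
time_s: 32.75
eef_pos: [0.6343, -0.144, 0.1389]
tool_rot: [-179.9, -0.0, 90.2]
ft_force: [2.4, 0.6, -20.7]
grip_width: 0.0068
finger_force: 58.0
```

The pull reached 20 N with only 0.6 mm of give, so clip 4 is sound. Relaxing the pull straight away.

Call:
apply_moves(commands=[{"travel":[0,0,-0.4],"delta_rot":[0,0,0],"fingers":0},{"travel":[0,0,-0.4],"delta_rot":[0,0,0],"fingers":0},{"travel":[0,0,-0.4],"delta_rot":[0,0,0],"fingers":0},{"travel":[0,0,-0.4],"delta_rot":[0,0,0],"fingers":0},{"travel":[0,0,-0.4],"delta_rot":[0,0,0],"fingers":0},{"travel":[0,0,-0.3],"delta_rot":[0,0,0],"fingers":0},{"travel":[0,0,0],"delta_rot":[0,0,0],"fingers":0},{"travel":[0,0,0],"delta_rot":[0,0,0],"fingers":0},{"travel":[0,0,0],"delta_rot":[0,0,0],"fingers":0},{"travel":[0,0,0],"delta_rot":[0,0,0],"fingers":0}])

```text
time_s: 33.75
eef_pos: [0.6345, -0.1439, 0.1389]
tool_rot: [180.0, 0.0, 90.2]
ft_force: [-6.0, 3.3, -9.2]
grip_width: 0.0073
finger_force: 59.8
```

Call:
apply_moves(commands=[{"travel":[-0.2,0,-0.4],"delta_rot":[0,0,0],"fingers":0},{"travel":[0,0,-0.4],"delta_rot":[0,0,0],"fingers":0},{"travel":[0,0,-0.4],"delta_rot":[0,0,0],"fingers":0},{"travel":[0,0,0],"delta_rot":[0,0,0],"fingers":0},{"travel":[0,0,0],"delta_rot":[0,0,0],"fingers":0},{"travel":[0,0,0],"delta_rot":[0,0,0],"fingers":0},{"travel":[0,0,0],"delta_rot":[0,0,0],"fingers":0},{"travel":[0,0,0],"delta_rot":[0,0,0],"fingers":0},{"travel":[0,0,0],"delta_rot":[0,0,0],"fingers":0},{"travel":[0,0,0],"delta_rot":[0,0,0],"fingers":0}])

```text
time_s: 34.75
eef_pos: [0.6345, -0.144, 0.1389]
tool_rot: [179.9, 0.0, 90.2]
ft_force: [-7.6, 4.4, -5.0]
grip_width: 0.007
finger_force: 60.5
```

Now under 5 N. One more small relaxation, then release and withdraw.

Call:
apply_moves(commands=[{"travel":[-0.3,-0.3,-0.4],"delta_rot":[0,0,0],"fingers":0},{"travel":[0,0,-0.4],"delta_rot":[0,0,0],"fingers":0},{"travel":[0,0,-0.2],"delta_rot":[0,0,0],"fingers":0},{"travel":[0,0,0],"delta_rot":[0,0,0],"fingers":0},{"travel":[0,0,0],"delta_rot":[0,0,0],"fingers":9},{"travel":[0,0,0],"delta_rot":[0,0,0],"fingers":14},{"travel":[0,0,0],"delta_rot":[0,0,0],"fingers":20},{"travel":[0,0,0],"delta_rot":[0,0,0],"fingers":26},{"travel":[0,0,0],"delta_rot":[0,0,0],"fingers":30},{"travel":[0,0,10],"delta_rot":[0,0,0],"fingers":30}])

```text
time_s: 35.75
eef_pos: [0.6336, -0.1442, 0.1443]
tool_rot: [-179.9, -0.0, 90.2]
ft_force: [-0.7, -0.4, 0.3]
grip_width: 0.0303
finger_force: 0.0
```

Call:
apply_moves(commands=[{"travel":[0,0,15],"delta_rot":[0,0,0],"fingers":30},{"travel":[0,0,22],"delta_rot":[0,0,0],"fingers":30},{"travel":[0,0,22],"delta_rot":[0,0,0],"fingers":30},{"travel":[-10,-10,22],"delta_rot":[0,0,0],"fingers":30},{"travel":[-25,-20,15],"delta_rot":[0,0,0],"fingers":30},{"travel":[-30,-25,10],"delta_rot":[0,0,0],"fingers":30},{"travel":[-30,-25,0],"delta_rot":[0,0,0],"fingers":30},{"travel":[-30,-25,0],"delta_rot":[0,0,0],"fingers":30},{"travel":[-20,-15,0],"delta_rot":[0,0,0],"fingers":30},{"travel":[0,0,0],"delta_rot":[0,0,0],"fingers":30}])

```text
time_s: 36.75
eef_pos: [0.4874, -0.2663, 0.2534]
tool_rot: [179.9, 0.1, 90.0]
ft_force: [1.0, -0.7, 0.2]
grip_width: 0.03
finger_force: 0.0
```

```bash
python3 - <<'E'
from h import *
a=imaging.snapshot("scene");b=imaging.snapshot("side")
im=np.hstack([cv2.resize(a["pixels"][140:290,200:420],(440,300)),cv2.resize(b["pixels"][160:310,220:400],(360,300))])
cv2.imwrite("pics/c5.png",im[:,:,::-1])
E
```

```text
(no output)
```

View pics/c5.png

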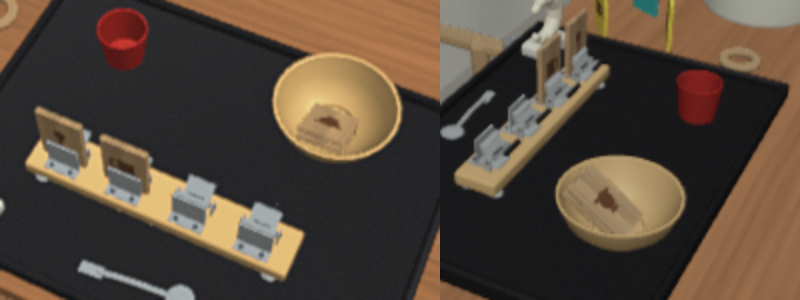

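Cards 1 and 2 are in the bowl, cards 3 and 4 stand upright in their clips, and nothing else appears to have moved. Handing the job in.

```bash
python3 -c "
from bench import env
print(env.finish_job())"
```

```text
the job is handed in; nothing more can be done
None
```

The job is handed in, verdict not shown: clips 1 and 2 were weak and their cards are in the bowl, while cards 3 and 4 stay upright in sound clips; my tug on card 4 overshot to about 20 N and raised it roughly 0.6 mm.

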